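Run a fingertip along the pantry riser's edge to seat its strip clips

TASK

The four grey clips in the edge channel of the pantry shelf riser stand proud: with the fingertips, trace along the row from the robot's left end to its right end and press each clip down fully home, in order, in one pass, keeping the fingertips close to the channel until the last clip is home. Press lightly, do not pry or pull the clips up, leave the tins, carton and jar alone, and finish clear of everything.

Things in the scene. Friction and masses are not known exactly. Their poses are not given: they have to be found in the camera images.
- riser: White wire shelf riser, fixed, 360 mm wide (its y), 220 mm deep (its x), deck 100 mm high. Origin: centre of its footprint on the work surface; z up, -x towards the robot, +y to the robot's left. On its robot-side edge, centred at x = -90 mm, a white channel runs along y: 32 mm wide over the lips, 300 mm long, lip tops 112 mm above the surface.
- rail_mid (a point): Point over the middle of the channel, 114 mm above the work surface: the height of the clip tops when the clips are fully home (2 mm above the channel's lips). It does not move with the clips. Axes as the riser.
- clip1 (a joint): How far clip 1 is pressed into the channel (m): 0 = all the way up, top 12 mm above its home height; 0.012 = fully home on a rigid stop. It starts partly up. About 3 N of friction, no spring: stays where it is left. Clip 1 is leftmost seen from the robot (+y), clip 4 rightmost.
- clip1_top (a point): Centre of the top face of clip 1 (moves with it), at x = -90 mm, y = +93 mm in the riser's frame. Grey plastic clip, 58 mm long along the channel, 14 mm wide; flat top 26 mm long, then at each end a ramp that drops 11 mm over 16 mm. Neighbours are 62 mm apart, centre to centre.
- clip2 (a joint): How far clip 2 is pressed into the channel (m): 0 = all the way up, top 12 mm above its home height; 0.012 = fully home on a rigid stop. It starts partly up. About 3 N of friction, no spring: stays where it is left. Clip 1 is leftmost seen from the robot (+y), clip 4 rightmost.
- clip2_top (a point): Centre of the top face of clip 2 (moves with it), at x = -90 mm, y = +31 mm in the riser's frame. Grey plastic clip, 58 mm long along the channel, 14 mm wide; flat top 26 mm long, then at each end a ramp that drops 11 mm over 16 mm. Neighbours are 62 mm apart, centre to centre.
- clip3 (a joint): How far clip 3 is pressed into the channel (m): 0 = all the way up, top 12 mm above its home height; 0.012 = fully home on a rigid stop. It starts partly up. About 3 N of friction, no spring: stays where it is left. Clip 1 is leftmost seen from the robot (+y), clip 4 rightmost.
- clip3_top (a point): Centre of the top face of clip 3 (moves with it), at x = -90 mm, y = -31 mm in the riser's frame. Grey plastic clip, 58 mm long along the channel, 14 mm wide; flat top 26 mm long, then at each end a ramp that drops 11 mm over 16 mm. Neighbours are 62 mm apart, centre to centre.
- clip4 (a joint): How far clip 4 is pressed into the channel (m): 0 = all the way up, top 12 mm above its home height; 0.012 = fully home on a rigid stop. It starts partly up. About 3 N of friction, no spring: stays where it is left. Clip 1 is leftmost seen from the robot (+y), clip 4 rightmost.
- clip4_top (a point): Centre of the top face of clip 4 (moves with it), at x = -90 mm, y = -93 mm in the riser's frame. Grey plastic clip, 58 mm long along the channel, 14 mm wide; flat top 26 mm long, then at each end a ramp that drops 11 mm over 16 mm. Neighbours are 62 mm apart, centre to centre.
- flat_can: Low round tin, 84 mm across, 36 mm high, loose on the riser's deck behind the channel. Origin: centre of its underside. Leave alone.
- carton: Small cardboard carton, 50 x 90 x 35 mm, loose on the riser's deck. Origin: centre of its underside. Leave alone.
- soup_can: Soup tin, 68 mm across, 105 mm high, loose on the work surface left of the riser. Origin: centre of its underside. Leave alone.
- jar: Sauce jar, 90 mm across, 160 mm high, loose on the work surface right of the riser. Origin: centre of its underside. Leave alone.

How it is judged (in metres and radians):
On the way, in this order (a step that is already met when the one before it is completed fails the run):
1. clip 1 is pressed home (within 1.5 mm of its stop) (value of joint clip1 above 0.0105 m), for 0.05 s.
2. clip 2 is pressed home (within 1.5 mm of its stop) (value of joint clip2 above 0.0105 m), for 0.05 s.
3. clip 3 is pressed home (within 1.5 mm of its stop) (value of joint clip3 above 0.0105 m), for 0.05 s.
4. clip 4 is pressed home (within 1.5 mm of its stop) (value of joint clip4 above 0.0105 m), for 0.05 s.
At the end, for the whole second after the job is handed in: All four clips are within 1.5 mm of fully home, and the tins, carton and jar are within 20 mm of where they stood (value of joint each of clip1, clip2, clip3, clip4 above 0.0105 m and distance of each of flat_can, carton, soup_can, jar from where it was at the start of the episode below 0.02 m); the robot touches nothing.
It fails at once if the hand leaves the channel between the first clip and the last (fingertips lifted more than about 50 mm above it, or more than 80 mm off it sideways) (value of joint clip1 above 0.0105 m and not (value of joint clip4 above 0.0105 m) and (z of the grasp point in the frame of rail_mid above 0.07 m or x of the grasp point in the frame of rail_mid above 0.08 m or x of the grasp point in the frame of rail_mid below -0.08 m)).
It fails at once if a clip is pried or pulled up to the top of its travel (value of joint any of clip1, clip2, clip3, clip4 below 0.0005 m).
It fails at once if the riser or its clips are pressed with more than 40 N (contact force between the fingers and riser above 40 N).
It fails at once if a tin, the carton or the jar is moved more than 20 mm, lifted or tipped (distance of any of flat_can, carton, soup_can, jar from where it was at the start of the episode above 0.02 m or angle between any of flat_can, carton, soup_can, jar's own z axis and vertical above 0.25 rad).
It also fails if it takes over 42 s, if anything falls off the work surface, if the arm or the gripper's body presses on something with over 40 N, if the wrist force passes 120 N, or if a joint passes its speed limit or range.

ROBOT

A 6-joint arm with a two-finger parallel gripper is mounted at the origin on the work surface. World frame = base frame: x ahead of the robot, y to its left, z up, the work surface at z = 0. Lengths are in mm, angles in rad, forces in N, time in s.
With the tool pointing down it reaches from about 300 to 775 mm from the base axis. Payload 14.6 kg.
Tool frame: the origin (TCP) lies between the finger pads; the fingertips stand ahead of it and the grasp point (between the pads) lies 11 mm behind it (manip.finger_overhang is the z of the fingertips in the tool frame, in mm); z points along the fingers, y is the line along which they close (so a half turn about z gives the same grasp; the last joint's range is limited). The gripper opens to 94 mm and grips with 3 to 60 N. Pads are 16 mm wide; open, the fingers measure 119 mm over their backs; the gripper's body (75 mm by 177 mm) begins 78 mm behind the grasp point.
Start: joints at [1.086, 0.3, 1.521, -0, 1.321, -0.067], TCP at [223.159, 502.682, 213.446] pointing down, gripper open.
Joint ranges: [-3.03, 3.03], [-0.79, 2.21], [0.23, 2.52], [-1.04, 4.18], [0, 3.07], [-2.55, 2.55]. Speed limits (rad/s): [2.22, 2.22, 2.57, 3.14, 3.14, 3.14].

INTERFACE

Orientations are given as [roll, pitch, yaw] about the fixed x, y, z axes, in that order (R = Rz(yaw) Ry(pitch) Rx(roll)).
In Python, from cell import manip gives the robot as it stands.
- The arm moves only by the tool jog_arm, never from a script. Its argument "series" is a list of rows, each a list of 7 numbers: the shift along the world's x, y, z as a fraction of full scale, then the turn, a rotation vector about the world's x, y, z as a fraction of full scale, then the closure, from 0 (fully open) to 1 (shut). In form: [[dx, dy, dz, wx, wy, wz, fingers], ...]. A call has 1 to 8 rows; each row is the pose to reach, as a shift and turn from the pose commanded when the call began; what a row does not reach only later rows make up. Full scale, the value 1, is 120 mm for a shift and 90 degrees for a turn. A row lasts 1/12 s, in which the tool goes at most 41.7 mm and 7.16 degrees, less where a joint would pass 70% of its speed; a pose out of reach is approached as far as the arm can. A call with a number of a shift or a turn outside -1 to 1 is refused whole. A call with a gripper value outside its range is refused whole. The fingers move at their own pace and stop on an object; "grip_force" is the grip in N (left out, the last holds). Time passes only in rows, so rows that repeat a pose let the fingers close. It gives the time, the measured TCP pose, the force, the opening and the grip force at its end, in the units of the state.
- manip.read_state(): the state, without advancing time (a new reading comes with each control period).
- manip.camera(name): name is "scene" or "side" or "wrist"; returns a dict with "frame" (384x512x3 uint8, red, green, blue), "vfov" (degrees; the focal length in pixels is half the picture's height over the tangent of half this angle, whatever the lens; pixels are square), "cx", "cy" (the principal point, pixels), "R" (3x3) and "t" (3): a world point X has camera coordinates R X + t; the wrist camera has in their place "hand_eye" (4x4, takes a point from camera to tool coordinates, whose origin is the TCP and whose axes are the flange's). Camera axes: x right, y down, z forward; pixel columns grow to the right and rows downward; lengths in mm; the calibration is good to about 2 mm. The wrist camera is an equidistant fisheye: a pixel r from the principal point sees the ray r / f radians off the axis. A picture is of the moment at which its call begins: read the wrist's pose just before it. There is no depth.
- manip.sign_off(): hands the job in; it is judged then, once.
The state is a dict: "clock": time; "joints": joint angles; "qd": joint speeds; "effort": joint torques, N m; "eef_pos": TCP position; "eef_rot": TCP orientation; "wrist_force": force on the tool from outside, world axes, zero at the start; "moment": the same for the moment, N m; "finger_gap": finger opening in mm; "finger_force": force on a finger pad.
Only numpy, scipy, OpenCV 4.12 (cv2) and the standard library are available. Lean on these libraries where they do the work, as an engineer would, in place of code of your own. Each camera call takes 0.05 s, during which the arm holds its last target. There are 200 camera calls.

## Working session

There is one attempt and no reset: what is moved stays moved. The work goes in short steps, Python scripts to look and compute and a tool call to move; the robot and the scene stay as the last step left them, time stands still between calls to the robot, and variables do not carry over. Pictures are saved under pics/ and viewed, at most 10 in all, crops included, and the job is handed in when it is done.

Besides the shell and the picture viewer there is one more tool, called after ">>>" by a JSON object that holds its "method" and its "body", one argument or row to a line. jog_arm: Moves the arm, as the interface text tells. Its arguments: {"type":"object","properties":{"series":{"type":"array"},"grip_force":{"type":"number"}},"required":["series"]}

```bash
mkdir -p pics
python3 - <<'E'
from cell import manip
import cv2,numpy as np
s=manip.read_state(); print({k:np.round(v,3) for k,v in s.items()}, manip.finger_overhang)
for n in("scene","side"):
    c=manip.camera(n); cv2.imwrite(f"pics/{n}0.png",cv2.resize(c["frame"][:,:,::-1],(800,600),interpolation=cv2.INTER_CUBIC)); print(n,c["vfov"],c["cx"],c["cy"],np.round(c["R"],4).tolist(),np.round(c["t"],2))
E
```

```text
{'clock': np.float64(0.0), 'joints': array([ 1.086,  0.3  ,  1.522,  0.   ,  1.321, -0.067]), 'qd': array([ 0.   ,  0.001,  0.   ,  0.   , -0.   ,  0.001]), 'effort': array([-2.0000e-03, -5.3179e+01, -3.5275e+01,  7.1000e-02,  2.4000e-02,
       -0.0000e+00]), 'eef_pos': array([223.044, 502.458, 212.875]), 'eef_rot': array([-3.14 , -0.   ,  2.724]), 'wrist_force': array([ 0.154, -0.349, -0.208]), 'moment': array([-0.014, -0.015,  0.027]), 'finger_force': np.float64(0.0), 'finger_gap': np.float64(93.893)} 8.0
scene 48.04658427795273 256.88402221222196 190.26651256586484 [[-0.3334, 0.9428, -0.0004], [0.6864, 0.2424, -0.6857], [-0.6464, -0.2288, -0.7279]] [ 176.36 -382.02 1528.8 ]
side 44.499984878921644 252.8998146997897 186.33797717663728 [[0.9895, -0.1448, 0.0004], [-0.0941, -0.6445, -0.7588], [0.1101, 0.7507, -0.6513]] [-616.03  155.2  1103.97]
```

View pics/scene0.png

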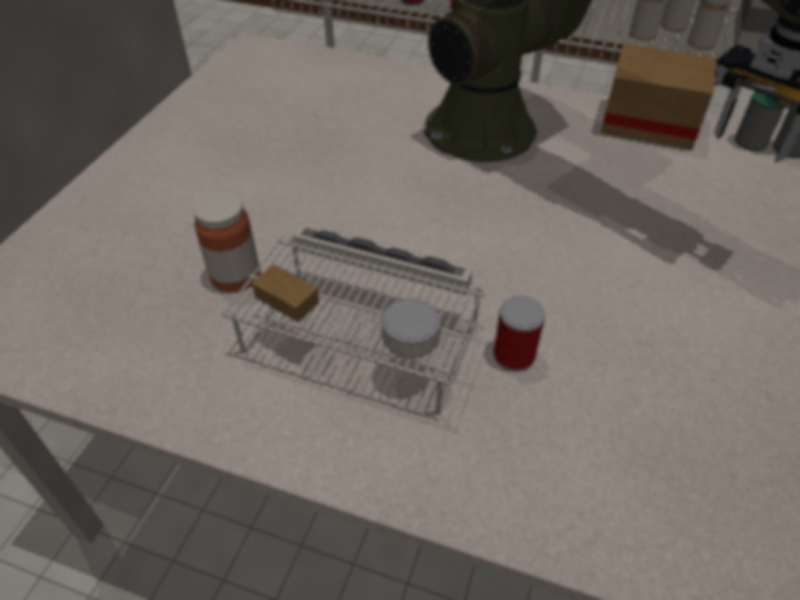

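View pics/side0.png

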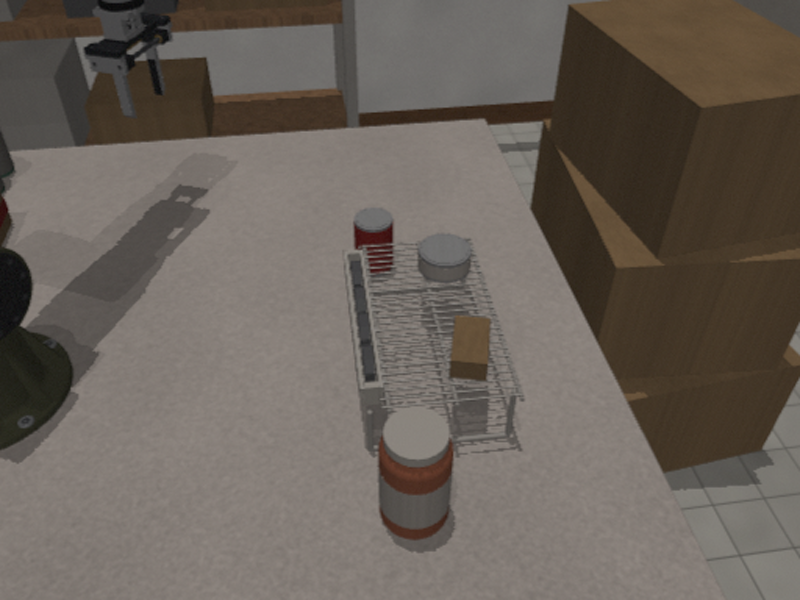

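The scene picture shows the channel from about (302,235) to (470,275). In the side view it runs from (355,252) to (372,385). The soup tin is near its left end and the jar near its right end. I'll zoom in for exact corners.

Run:
```python
from cell import manip
import cv2,numpy as np
a=manip.camera("scene")["frame"][140:190,180:310,::-1]; b=manip.camera("side")["frame"][150:275,205:275,::-1]
cv2.imwrite("pics/a.png",cv2.resize(a,None,fx=6,fy=6,interpolation=cv2.INTER_CUBIC)); cv2.imwrite("pics/b.png",cv2.resize(b,None,fx=4.8,fy=4.8,interpolation=cv2.INTER_CUBIC))
```

```text
(no output)
```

View pics/a.png

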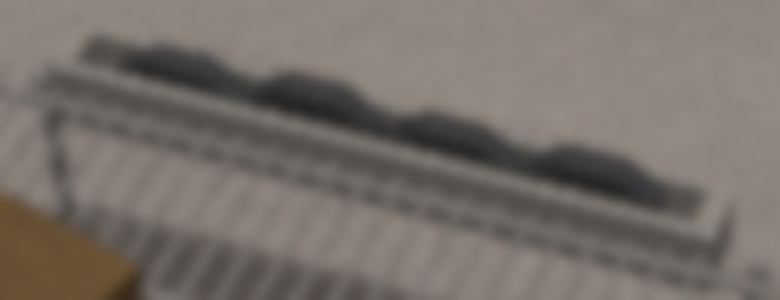

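View pics/b.png

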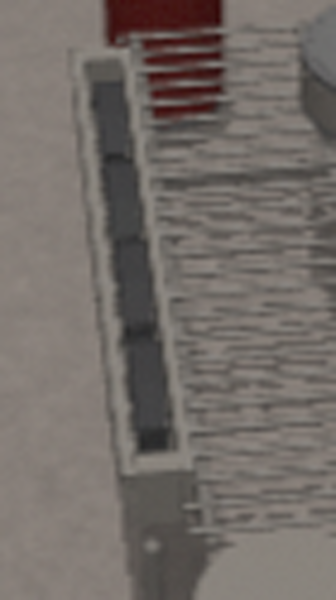

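Side crop: lip-top corners at about (72,50), (132,45), (122,472) and (193,468). Scene crop: corners at about (42,85), (715,240), (732,200) and (88,38). The four dark clips show between the lips. Next is fitting the riser pose, with rough positions for the loose items.

```bash
cat > h.py <<'E'
from cell import manip
import numpy as np
from scipy.optimize import least_squares
def proj(c,X):
    f=192/np.tan(np.radians(c["vfov"]/2)); p=np.atleast_2d(X)@np.array(c["R"]).T+c["t"]
    return f*p[:,:2]/p[:,2:]+[c["cx"],c["cy"]]
def ground(c,uv,z):
    return least_squares(lambda q:(proj(c,[[q[0],q[1],z]])-uv).ravel(),[500,0]).x
E
python3 - <<'E'
from h import *
from scipy.spatial.transform import Rotation as Ro
S=manip.camera("scene");D=manip.camera("side")
L=np.array([[-106,150,112],[-74,150,112],[-106,-150,112],[-74,-150,112.]])
pd=np.array([[72,50],[132,45],[122,472],[193,468]])/4.8+[205,150]
ps=np.array([[732,200],[715,240],[88,38],[42,85]])/6+[180,140]
def W(q): return L@Ro.from_euler('z',q[2]).as_matrix().T+[q[0],q[1],0]
for nm,fs in(("both",(1,1)),("side",(0,1)),("scene",(1,0))):
    r=lambda q:np.r_[fs[1]*(proj(D,W(q))-pd).ravel(),fs[0]*(proj(S,W(q))-ps).ravel()]
    o=least_squares(r,[500,0,0]); print(nm,o.x.round(3),r(o.x).round(1)); 
    if nm=="both":
        q=o.x;R=Ro.from_euler('z',q[2]).as_matrix()
        for y in(93,31,-31,-93): print((R@[-90,y,0]+[q[0],q[1],0]).round(1))
k=.64
print("soup",ground(D,np.array([374,217])*k,105),ground(S,np.array([522,312])*k,105))
print("jar",ground(D,np.array([416,435])*k,160),ground(S,np.array([219,209])*k,160))
print("flat",ground(D,np.array([444,248])*k,136),ground(S,np.array([412,318])*k,136))
print("carton",ground(D,np.array([471,337])*k,135),ground(S,np.array([286,285])*k,135))
E
```

```text
both [ 6.61019e+02 -2.13370e+01 -1.90000e-02] [ 0.2 -0.3  0.3 -0.2  0.5 -0.   1.2 -0.7  1.2 -1.1  0.2  1.  -1.6 -2.2
  0.5 -2.4]
[572.8  73.4   0. ]
[571.6  11.4   0. ]
[570.4 -50.6   0. ]
[ 569.2 -112.6    0. ]
side [ 6.59703e+02 -2.24190e+01 -2.30000e-02] [-0.  -0.1  0.   0.  -0.4  0.3  0.3 -0.3  0.  -0.  -0.   0.  -0.  -0.
  0.  -0. ]
scene [ 6.64577e+02 -1.89010e+01 -5.00000e-03] [ 0.  -0.   0.  -0.   0.  -0.   0.  -0.   1.4 -0.6  0.6  1.5 -2.2 -0.8
  0.  -0.9]
soup [618.60126671 226.79513298] [615.26061985 221.37528054]
jar [ 603.92833973 -293.21626987] [ 609.29328366 -282.88871609]
flat [712.37158241  82.24534033] [707.30807711  79.06306768]
carton [ 710.1194468  -119.22129237] [ 706.85766002 -119.05660238]
```

>>> {"method": "jog_arm", "body": {
  "series": [
    [0.25, -0.25, 0, 0, 0, 0.05, 1],
    [0.5, -0.5, 0, 0, 0, 0.1, 1],
    [0.75, -0.75, 0, 0, 0, 0.15, 1],
    [1, -1, 0, 0, 0, 0.2, 1],
    [1, -1, 0, 0, 0, 0.253, 1],
    [1, -1, 0, 0, 0, 0.253, 1]
  ],
  "grip_force": 10
}}

```text
clock: 0.8
eef_pos: [344.5, 381.2, 213.5]
eef_rot: [-3.142, 0.0, 3.122]
wrist_force: [-0.1, -1.1, 0.3]
finger_gap: 57.0
finger_force: 0.0
```

>>> {"method": "jog_arm", "body": {
  "series": [
    [0.25, -0.25, 0, 0, 0, 0, 1],
    [0.5, -0.5, 0, 0, 0, 0, 1],
    [0.75, -0.75, 0, 0, 0, 0, 1],
    [1, -1, 0, 0, 0, 0, 1],
    [1, -1, 0, 0, 0, 0, 1]
  ]
}}

```text
clock: 1.22
eef_pos: [466.0, 259.7, 213.2]
eef_rot: [-3.141, 0.0, 3.115]
wrist_force: [0.1, 0.1, -0.5]
finger_gap: 24.3
finger_force: 0.0
```

>>> {"method": "jog_arm", "body": {
  "series": [
    [0.25, -0.4, 0, 0, 0, 0, 1],
    [0.5, -0.8, 0, 0, 0, 0, 1],
    [0.7, -1, 0, 0, 0, 0, 1],
    [0.9, -1, 0, 0, 0, 0, 1],
    [0.9, -1, 0, 0, 0, 0, 1],
    [0.9, -1, 0, 0, 0, 0, 1]
  ]
}}

```text
clock: 1.72
eef_pos: [571.6, 142.9, 212.3]
eef_rot: [-3.141, -0.002, 3.118]
wrist_force: [-0.7, 0.2, -1.7]
finger_gap: 0.5
finger_force: 0.0
```

Run:
```python
from h import *
import cv2
s=manip.read_state();c=manip.camera("wrist")
print(s["eef_pos"],s["eef_rot"],c["vfov"],c["cx"],c["cy"],np.round(c["hand_eye"],3).tolist())
np.savez("w1.npz",**{k:np.array(v) for k,v in c.items()},pos=s["eef_pos"],rot=s["eef_rot"])
cv2.imwrite("pics/w1.png",cv2.resize(c["frame"][:,:,::-1],(800,600),interpolation=cv2.INTER_CUBIC))
```

```text
[571.60535239 142.87442979 212.34289602] [-3.14148864e+00 -1.59689730e-03  3.11782735e+00] 65.70646984690485 256.52593570252515 194.46856789629317 [[0.0, -0.967, -0.255, 73.995], [1.0, -0.0, 0.002, 0.603], [-0.002, -0.255, 0.967, -170.006], [0.0, 0.0, 0.0, 1.0]]
```

View pics/w1.png

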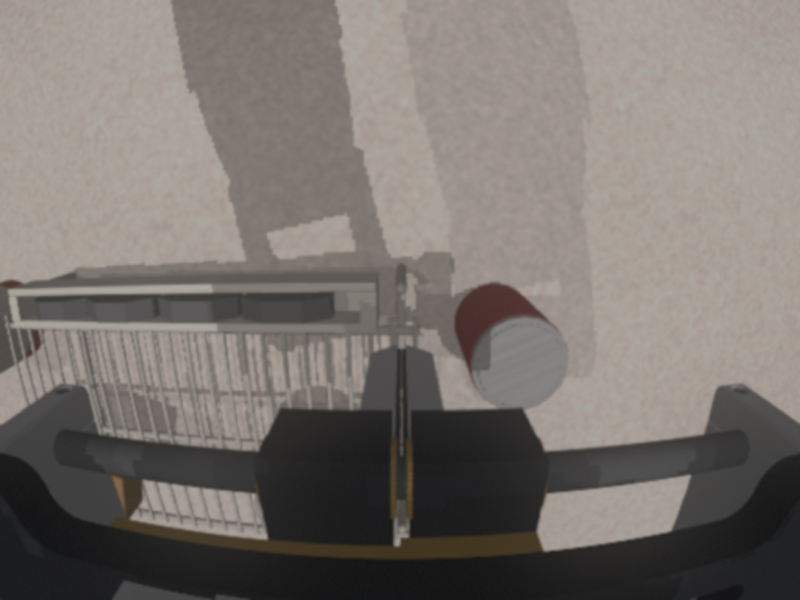

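The wrist view shows the channel's left-end lip corners at about (377,280) and (377,333), and its right-end corners at about (10,291) and (10,325). Clip 1 spans columns 244-334. The soup tin is well to the right.

Run:
```python
from h import *
from scipy.spatial.transform import Rotation as Ro
d=np.load("w1.npz");H=d["hand_eye"];f=192/np.tan(np.radians(d["vfov"]/2))
def pj(X):
    t=Ro.from_euler('xyz',d["rot"]).inv().apply(X-d["pos"]); c=(t-H[:3,3])@H[:3,:3]
    n=np.linalg.norm(c[:,:2],axis=1);th=np.arctan2(n,c[:,2])
    return f*(th/n)[:,None]*c[:,:2]+[d["cx"],d["cy"]]
L=np.array([[-106,150,112],[-74,150,112],[-106,-150,112],[-74,-150,112.]])
p=np.array([[377,280],[377,333],[10,291],[10,325]])*.64
W=lambda q:L@Ro.from_euler('z',q[2]).as_matrix().T+[q[0],q[1],0]
o=least_squares(lambda q:(pj(W(q))-p).ravel(),[660,-21,-.02]);q=o.x
print(q,o.fun.round(1))
for y in(93,31,-31,-93): print((Ro.from_euler('z',q[2]).apply([-90,y,0])+[q[0],q[1],0]).round(1))
print(pj(np.array([d["pos"]+[0,0,-8]]))/.64)
```

```text
[ 6.57611106e+02 -2.18964127e+01 -1.87393467e-02] [-0.1  0.6  0.5 -0.5 -2.6 -1.5  1.8  1.4]
[569.4  72.8   0. ]
[568.2  10.8   0. ]
[567.  -51.2   0. ]
[ 565.9 -113.2    0. ]
[[398.55217381 367.00092795]]
```

>>> {"method": "jog_arm", "body": {
  "series": [
    [-0.01, -0.3, 0, 0, 0, 0, 1],
    [-0.01, -0.583, 0, 0, 0, 0, 1],
    [-0.01, -0.583, -0.2, 0, 0, 0, 1],
    [-0.01, -0.583, -0.4, 0, 0, 0, 1],
    [-0.01, -0.583, -0.575, 0, 0, 0, 1],
    [-0.01, -0.583, -0.575, 0, 0, 0, 1],
    [-0.01, -0.583, -0.575, 0, 0, 0, 1]
  ]
}}

```text
clock: 2.35
eef_pos: [569.2, 74.1, 144.7]
eef_rot: [3.142, -0.001, 3.122]
wrist_force: [-0.4, -0.3, 0.3]
finger_gap: 0.6
finger_force: 0.0
```

>>> {"method": "jog_arm", "body": {
  "series": [
    [0, 0, -0.02, 0, 0, 0, 1],
    [0, 0, -0.04, 0, 0, 0, 1],
    [0, 0, -0.06, 0, 0, 0, 1],
    [0, 0, -0.08, 0, 0, 0, 1],
    [0, 0, -0.08, 0, 0, 0, 1]
  ]
}}

```text
clock: 2.77
eef_pos: [569.8, 72.8, 134.7]
eef_rot: [3.142, -0.0, 3.121]
wrist_force: [-0.1, 0.7, 0.3]
finger_gap: 0.2
finger_force: 0.0
```

>>> {"method": "jog_arm", "body": {
  "series": [
    [0, 0, -0.015, 0, 0, 0, 1],
    [0, 0, -0.03, 0, 0, 0, 1],
    [0, 0, -0.03, 0, 0, 0, 1]
  ]
}}

```text
clock: 3.02
eef_pos: [569.8, 72.6, 130.9]
eef_rot: [-3.142, -0.001, 3.121]
wrist_force: [-0.4, -0.4, -0.9]
finger_gap: 0.6
finger_force: 0.0
```

>>> {"method": "jog_arm", "body": {
  "series": [
    [0, 0, -0.01, 0, 0, 0, 1],
    [0, 0, -0.02, 0, 0, 0, 1],
    [0, 0, -0.02, 0, 0, 0, 1]
  ]
}}

```text
clock: 3.27
eef_pos: [570.0, 72.7, 128.8]
eef_rot: [-3.142, 0.0, 3.121]
wrist_force: [0.7, -0.4, -0.8]
finger_gap: 0.1
finger_force: 0.0
```

>>> {"method": "jog_arm", "body": {
  "series": [
    [0, 0, -0.01, 0, 0, 0, 1],
    [0, 0, -0.02, 0, 0, 0, 1],
    [0, 0, -0.02, 0, 0, 0, 1]
  ]
}}

```text
clock: 3.52
eef_pos: [570.0, 72.7, 126.3]
eef_rot: [-3.142, 0.0, 3.121]
wrist_force: [0.6, -0.6, 1.0]
finger_gap: 0.9
finger_force: 0.1
```

>>> {"method": "jog_arm", "body": {
  "series": [
    [0, 0, -0.008, 0, 0, 0, 1],
    [0, 0, -0.016, 0, 0, 0, 1],
    [0, 0, -0.016, 0, 0, 0, 1]
  ]
}}

```text
clock: 3.77
eef_pos: [570.0, 72.7, 124.4]
eef_rot: [-3.142, 0.0, 3.121]
wrist_force: [0.7, -0.2, 0.9]
finger_gap: 0.5
finger_force: 0.2
```

>>> {"method": "jog_arm", "body": {
  "series": [
    [0, 0, -0.008, 0, 0, 0, 1],
    [0, 0, -0.008, 0, 0, 0, 1],
    [0, 0, -0.008, 0, 0, 0, 1]
  ]
}}

```text
clock: 4.02
eef_pos: [570.0, 72.7, 123.4]
eef_rot: [3.142, -0.0, 3.121]
wrist_force: [1.4, 0.0, 1.7]
finger_gap: 0.3
finger_force: 0.4
```

>>> {"method": "jog_arm", "body": {
  "series": [
    [0, 0, -0.004, 0, 0, 0, 1],
    [0, 0, -0.008, 0, 0, 0, 1],
    [0, 0, -0.008, 0, 0, 0, 1]
  ]
}}

```text
clock: 4.27
eef_pos: [570.0, 72.7, 122.6]
eef_rot: [3.142, 0.0, 3.121]
wrist_force: [0.8, 0.7, 1.6]
finger_gap: 0.5
finger_force: 0.8
```

>>> {"method": "jog_arm", "body": {
  "series": [
    [0, 0, -0.003, 0, 0, 0, 1],
    [0, 0, -0.005, 0, 0, 0, 1],
    [0, 0, -0.005, 0, 0, 0, 1]
  ]
}}

```text
clock: 4.52
eef_pos: [570.0, 72.7, 122.3]
eef_rot: [-3.142, 0.0, 3.121]
wrist_force: [0.0, 0.0, 5.0]
finger_gap: 0.6
finger_force: 2.5
```

>>> {"method": "jog_arm", "body": {
  "series": [
    [0, 0, -0.003, 0, 0, 0, 1],
    [0, 0, -0.005, 0, 0, 0, 1],
    [0, 0, -0.005, 0, 0, 0, 1]
  ]
}}

```text
clock: 4.77
eef_pos: [570.1, 72.7, 122.2]
eef_rot: [3.142, 0.001, 3.121]
wrist_force: [-3.6, -1.4, 9.7]
finger_gap: 0.2
finger_force: 5.0
```

>>> {"method": "jog_arm", "body": {
  "series": [
    [0, 0, 0.08, 0, 0, 0, 1],
    [0, 0, 0.15, 0, 0, 0, 1],
    [-0.005, -0.2, 0.15, 0, 0, 0, 1],
    [-0.01, -0.4, 0.15, 0, 0, 0, 1],
    [-0.01, -0.517, 0.15, 0, 0, 0, 1],
    [-0.01, -0.517, 0.15, 0, 0, 0, 1],
    [-0.01, -0.517, 0.15, 0, 0, 0, 1],
    [-0.01, -0.517, 0.15, 0, 0, 0, 1]
  ]
}}

```text
clock: 5.43
eef_pos: [568.8, 11.3, 139.5]
eef_rot: [3.141, -0.0, 3.121]
wrist_force: [-0.5, 0.4, 0.1]
finger_gap: 0.5
finger_force: 0.0
```

>>> {"method": "jog_arm", "body": {
  "series": [
    [0, 0, -0.03, 0, 0, 0, 1],
    [0, 0, -0.05, 0, 0, 0, 1],
    [0, 0, -0.07, 0, 0, 0, 1],
    [0, 0, -0.09, 0, 0, 0, 1],
    [0, 0, -0.11, 0, 0, 0, 1],
    [0, 0, -0.125, 0, 0, 0, 1],
    [0, 0, -0.135, 0, 0, 0, 1],
    [0, 0, -0.135, 0, 0, 0, 1]
  ]
}}

```text
clock: 6.1
eef_pos: [568.8, 10.7, 123.0]
eef_rot: [-3.142, -0.0, 3.121]
wrist_force: [-0.1, 0.1, 1.1]
finger_gap: 0.4
finger_force: 0.0
```

>>> {"method": "jog_arm", "body": {
  "series": [
    [0, 0, -0.004, 0, 0, 0, 1],
    [0, 0, -0.008, 0, 0, 0, 1],
    [0, 0, -0.012, 0, 0, 0, 1],
    [0, 0, -0.015, 0, 0, 0, 1],
    [0, 0, -0.015, 0, 0, 0, 1],
    [0, 0, -0.015, 0, 0, 0, 1]
  ]
}}

```text
clock: 6.6
eef_pos: [568.8, 10.6, 122.2]
eef_rot: [-3.141, 0.001, 3.121]
wrist_force: [-4.7, 0.3, 9.3]
finger_gap: 0.4
finger_force: 4.6
```

Same signature as clip 1. On to clips 3 and 4.

>>> {"method": "jog_arm", "body": {
  "series": [
    [0, 0, 0.08, 0, 0, 0, 1],
    [0, 0, 0.15, 0, 0, 0, 1],
    [-0.005, -0.2, 0.15, 0, 0, 0, 1],
    [-0.01, -0.4, 0.15, 0, 0, 0, 1],
    [-0.01, -0.517, 0.15, 0, 0, 0, 1],
    [-0.01, -0.517, 0.15, 0, 0, 0, 1],
    [-0.01, -0.517, 0.15, 0, 0, 0, 1],
    [-0.01, -0.517, 0.15, 0, 0, 0, 1]
  ]
}}

```text
clock: 7.27
eef_pos: [567.6, -50.8, 139.5]
eef_rot: [3.141, 0.0, 3.121]
wrist_force: [0.2, -0.0, -0.9]
finger_gap: 0.1
finger_force: 0.0
```

>>> {"method": "jog_arm", "body": {
  "series": [
    [0, 0, -0.03, 0, 0, 0, 1],
    [0, 0, -0.05, 0, 0, 0, 1],
    [0, 0, -0.07, 0, 0, 0, 1],
    [0, 0, -0.09, 0, 0, 0, 1],
    [0, 0, -0.11, 0, 0, 0, 1],
    [0, 0, -0.125, 0, 0, 0, 1],
    [0, 0, -0.135, 0, 0, 0, 1],
    [0, 0, -0.135, 0, 0, 0, 1]
  ]
}}

```text
clock: 7.93
eef_pos: [567.5, -51.4, 122.9]
eef_rot: [-3.141, -0.0, 3.121]
wrist_force: [0.1, 0.1, 0.2]
finger_gap: 0.4
finger_force: 0.0
```

>>> {"method": "jog_arm", "body": {
  "series": [
    [0, 0, -0.004, 0, 0, 0, 1],
    [0, 0, -0.008, 0, 0, 0, 1],
    [0, 0, -0.012, 0, 0, 0, 1],
    [0, 0, -0.015, 0, 0, 0, 1],
    [0, 0, -0.015, 0, 0, 0, 1],
    [0, 0, -0.015, 0, 0, 0, 1]
  ]
}}

```text
clock: 8.43
eef_pos: [567.6, -51.5, 122.2]
eef_rot: [-3.141, 0.0, 3.121]
wrist_force: [-4.7, 0.9, 9.9]
finger_gap: 0.7
finger_force: 4.7
```

>>> {"method": "jog_arm", "body": {
  "series": [
    [0, 0, 0.08, 0, 0, 0, 1],
    [0, 0, 0.15, 0, 0, 0, 1],
    [-0.005, -0.2, 0.15, 0, 0, 0, 1],
    [-0.01, -0.4, 0.15, 0, 0, 0, 1],
    [-0.01, -0.517, 0.15, 0, 0, 0, 1],
    [-0.01, -0.517, 0.15, 0, 0, 0, 1],
    [-0.01, -0.517, 0.15, 0, 0, 0, 1],
    [-0.01, -0.517, 0.15, 0, 0, 0, 1]
  ]
}}

```text
clock: 9.1
eef_pos: [566.4, -112.8, 139.5]
eef_rot: [3.141, -0.0, 3.121]
wrist_force: [-0.2, -0.4, -0.4]
finger_gap: 0.5
finger_force: 0.0
```

>>> {"method": "jog_arm", "body": {
  "series": [
    [0, 0, -0.03, 0, 0, 0, 1],
    [0, 0, -0.05, 0, 0, 0, 1],
    [0, 0, -0.07, 0, 0, 0, 1],
    [0, 0, -0.09, 0, 0, 0, 1],
    [0, 0, -0.11, 0, 0, 0, 1],
    [0, 0, -0.125, 0, 0, 0, 1],
    [0, 0, -0.135, 0, 0, 0, 1],
    [0, 0, -0.135, 0, 0, 0, 1]
  ]
}}

```text
clock: 9.77
eef_pos: [566.4, -113.3, 123.0]
eef_rot: [3.142, -0.0, 3.121]
wrist_force: [1.1, 0.6, -0.4]
finger_gap: 0.5
finger_force: 0.0
```

>>> {"method": "jog_arm", "body": {
  "series": [
    [0, 0, -0.004, 0, 0, 0, 1],
    [0, 0, -0.008, 0, 0, 0, 1],
    [0, 0, -0.012, 0, 0, 0, 1],
    [0, 0, -0.015, 0, 0, 0, 1],
    [0, 0, -0.015, 0, 0, 0, 1],
    [0, 0, -0.015, 0, 0, 0, 1]
  ]
}}

```text
clock: 10.27
eef_pos: [566.5, -113.5, 122.2]
eef_rot: [-3.141, 0.001, 3.121]
wrist_force: [-3.5, 0.6, 9.0]
finger_gap: 0.5
finger_force: 4.5
```

Run:
```python
from h import *
import cv2
a=manip.camera("scene")["frame"][120:200,180:310,::-1]
cv2.imwrite("pics/c.png",cv2.resize(a,None,fx=6,fy=6,interpolation=cv2.INTER_CUBIC))
```

```text
(no output)
```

View pics/c.png

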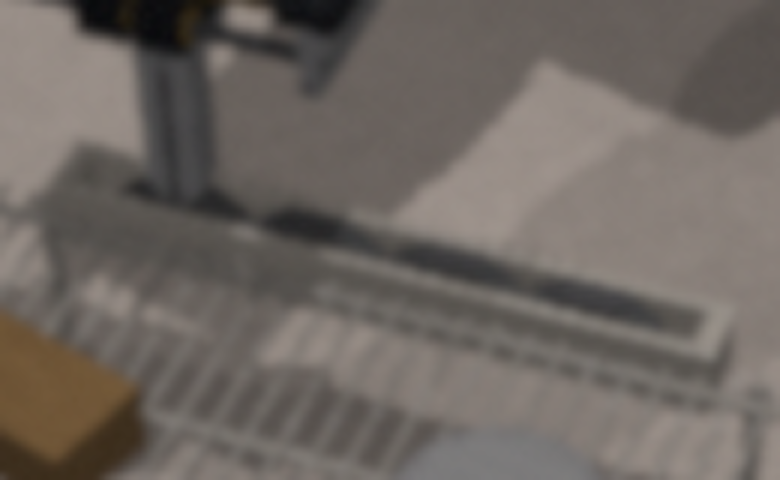

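The scene crop shows all four clips low in the channel. Clips 1-3 are at roughly columns 270-660, and the fingertips are on clip 4 at about (180,190). I'll retract now.

>>> {"method": "jog_arm", "body": {
  "series": [
    [0, 0, 0.1, 0, 0, 0, 1],
    [0, 0, 0.4, 0, 0, 0, 1],
    [0, 0, 0.7, 0, 0, 0, 1],
    [0, 0, 1, 0, 0, 0, 1],
    [-0.4, 0.3, 1, 0, 0, 0, 1],
    [-0.7, 0.5, 1, 0, 0, 0, 1],
    [-0.7, 0.5, 1, 0, 0, 0, 1],
    [-0.7, 0.5, 1, 0, 0, 0, 1]
  ]
}}

```text
clock: 10.98
eef_pos: [480.3, -51.8, 242.8]
eef_rot: [-3.141, 0.001, 3.123]
wrist_force: [0.4, 0.6, 0.8]
finger_gap: 0.5
finger_force: 0.0
```

Run:
```python
from h import *
import cv2
print(manip.read_state()["eef_pos"])
a=manip.camera("scene")["frame"][125:195,180:310,::-1]
cv2.imwrite("pics/d.png",cv2.resize(a,None,fx=6,fy=6,interpolation=cv2.INTER_CUBIC))
```

```text
[480.25031702 -51.82619844 242.76811006]
```

View pics/d.png

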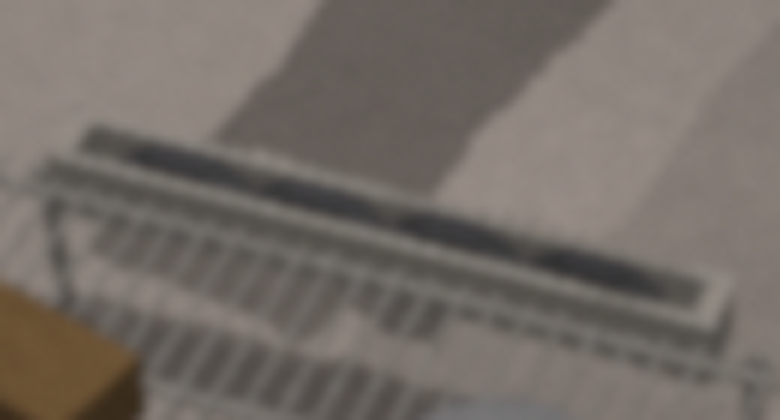

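All four clips sit evenly low in the channel, along the line from about (190,165) to (610,270). The arm is clear.

```bash
python3 -c "
from cell import manip
print(manip.sign_off())"
```

```text
the job is handed in; nothing more can be done
None
```

I pressed all four clips home from left to right with about 10 N each, left the tins, carton and jar untouched, finished with the arm clear, and handed the job in at about 11 s; the hand-in returned no verdict.

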